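# Eject the burner's igniter battery and trap it

## Task

Eject the burner's battery: press the round ejector button fully down with one fingertip and, with the other finger standing in the ramp, trap the battery once it has rolled out clear of the hood, before it runs off the ramp's open end. Finish while holding: one finger keeping the ejector down, the battery resting against the other. Do not pinch or lift it, and leave the gas knob, teapot, glasses and jar as they are.

Things in the scene. Friction and masses are not known exactly. Their poses are not given: they have to be found in the camera images.
- burner: Fixed gas burner: grey box 240 (x) by 300 (y) mm, top at 80 mm, pan supports to 100 mm. Origin: centre of its underside, on the table; x points from its front to its back, z up. Its battery bay, an open-topped ramp, juts from the front face (x = -120 mm), centred on y = 0. Coordinates below are in this frame, in mm.
- ramp_end (a point): Middle of the ramp's open lower edge, at (-250, 0, 21). The ramp runs from x = -120 to -250, falling 12 degrees towards -x; its surface is 42 high at x = -150, 28 at -215. It is 66 wide, between side walls 4 thick that stand 10 above it.
- hood_edge (a point): Middle of the outer top edge of the hood, at (-150, 0, 85). The hood covers only the inner end of the ramp, x from -120 to -150. The battery is clear of it when its centre is beyond x = -167.
- battery: Loose battery, a cylinder of diameter 34, length 60, 140 g; origin at its centre, own y axis = long axis. At first it lies across the ramp, centre (-154, 0, 59), half under the hood, held by a pawl 9 high, a spring behind it pushing 1 N. With the ejector about half down it pops out and rolls down the ramp at up to 0.5 m/s. Stopped by a finger level with the button, its centre is at about (-188, 0, 51).
- ejector_top (a point): Centre of the flat top of the ejector, a dark round button of diameter 26 beside the ramp, outside its +y wall, at (-215, 53, 50) when up; moves with it. Its housing, 34 by 32, is 30 high. A second finger 35 to 75 mm straight across the wall (-y) from the button stands over the ramp, in the battery's way; with the button fully down its tip is 10 above the ramp.
- ejector (a joint): Travel of the ejector button, m: 0 up, 0.012 fully down (hard stop). Straight down; spring 2.5 N at the start, 4 N at the bottom; springs back when let go.
- gas_knob (a joint): Turn of the gas knob (rad), 0 = off: a knob of diameter 40 mm on the burner's front face, axis along x, at y = -105, 48 high. Not to be turned.
- teapot: Empty stainless teapot, 132 mm wide, 120 high, standing on the burner's pan supports. Origin: centre of its underside.
- glass_a: Green drinking glass, 66 mm wide, 85 high, on the table. Origin: centre of its underside.
- glass_b: A second green glass, the same.
- jar: Closed white ceramic jar, 92 mm wide, 102 high, on the table. Origin: centre of its underside.
Things that resemble listed ones, but are neither listed nor needed, are in the scene too. What is shaped like the battery but blue, purple or turquoise is not meant.

How it is judged:
By the outcome, as a careful person would: the job done as asked, in the order asked, and still so for the second after the job is handed in, while the arm keeps its last pose, push and grip.
It also fails if it takes over 27 s, if anything falls off the work surface, if the arm or the gripper's body presses on something with over 40 N, if the wrist force passes 120 N, or if a joint passes its speed limit or range.

## Robot

A 7-joint arm with a two-finger parallel gripper is mounted at the origin on the work surface. World frame = base frame: x ahead of the robot, y to its left, z up, the work surface at z = 0. Lengths are in m, angles in rad, forces in N, time in s.
With the tool pointing down it reaches from about 0.4 to 0.9 m from the base axis. Payload 5.5 kg.
Tool frame: the origin (TCP) lies on the front face of the gripper's body, between the roots of the fingers; the fingertips stand 66 mm ahead of it and the grasp point (between the pads) lies 47 mm ahead of it; z points along the fingers, y is the line along which they close (so a half turn about z gives the same grasp; the last joint's range is limited). The gripper opens to 92 mm and grips with 3 to 60 N. Pads are 19 mm wide; open, the fingers measure 130 mm over their backs; the gripper's body (75 mm by 190 mm) begins 47 mm behind the grasp point.
Start: joints at [1.577, 0.501, -0.427, 1.55, 0.221, 1.138, -0.21], TCP at [0.165, -0.629, 0.292] pointing down, gripper open.
Joint ranges: [-2.88, 2.88], [-0.31, 2.03], [-1.54, 1.56], [0.2, 2.42], [-1.41, 4.55], [0.19, 2.02], [-2.57, 2.57]. Speed limits (rad/s): [2.57, 2.57, 3.14, 3.14, 3.14, 3.14, 3.14].

## Interface

Orientations are given as a rotation vector (axis times angle).
In Python, from cell import readout, grab_frame, camera_model, manip gives the robot as it stands. The module is installed in compiled form; this text tells all that it offers.
- The arm moves only by the tool carry_out, never from a script. Its argument "series" is a list that holds one entry, the list of rows, each a list of 7 numbers: the gripper's target within -1 to 1 (shut at 1, half-way at 0, fully open at -1), then the shift along the tool's x, y, z each as a share of 500 mm, from -1 to 1, then the turn, a rotation vector about the tool's x, y, z each as a share of 180 degrees, from -1 to 1. A call has 1 to 8 rows; each row is the pose to reach, as a shift and turn from the pose commanded when the call began, along the tool's axes at that moment, turning the shorter way round; what a row does not reach only later rows make up. A row lasts 1/12 s, in which the tool goes at most 41.7 mm and 7.16 degrees, less where a joint would pass 70% of its speed; a pose out of reach is approached as far as the arm can. A call with a number of a shift or a turn outside -1 to 1 is refused whole. A call with a gripper value outside its range is refused whole. The fingers move at their own pace and stop on an object; the grip force is fixed at half the most. Time passes only in rows, so rows that repeat a pose let the fingers close. It gives the time, the measured TCP pose, the force, the opening and the grip force at its end, in the units of the state.
- readout.get_obs(): the state, without advancing time (a new reading comes with each control period).
- grab_frame(name): name is "side" or "top"; returns (picture, depth): 420x560x3 uint8, red, green, blue; 420x560 float32, m along the optical axis (not along the pixel's ray), 0 where there is no reading.
- camera_model(name): a dict with "camera_matrix" (3x3 intrinsics, pixels), "extrinsics" (4x4, takes a point from camera to world coordinates). Camera axes: x right, y up, looking along -z (the intrinsics and any distortion apply to the point x, -y, -z); pixel columns grow to the right and rows downward; lengths in m; the calibration is good to about 2 mm. A picture is of the moment at which its call begins. camera_model takes no time and is no camera call.
- manip.job_done(): hands the job in; it is judged then, once.
The state is a dict: "t": time; "joint_positions": joint angles; "dq": joint speeds; "joint_efforts": joint torques, N m; "position": TCP position; "eef_rot": TCP orientation; "force": force on the tool from outside, world axes, zero at the start; "wrist_torque": the same for the moment, N m; "finger_gap": opening from 0.0 (shut) to 1.0 (fully open); "gripper_force": force on a finger pad.
Only numpy, scipy, OpenCV 4.12 (cv2) and the standard library are available. Lean on these libraries where they do the work, as an engineer would, in place of code of your own. Each camera call takes 0.05 s, during which the arm holds its last target. There are 200 camera calls.

## Working session

There is one attempt and no reset: what is moved stays moved. The work goes in short steps, Python scripts to look and compute and a tool call to move; the robot and the scene stay as the last step left them, time stands still between calls to the robot, and variables do not carry over. Pictures are saved under pics/ and viewed, at most 10 in all, crops included, and the job is handed in when it is done.

Besides the shell and the picture viewer there is one more tool, called after "Call:" by a JSON object that holds its "api" and its "payload". carry_out: Moves the arm, as the interface text tells. Its arguments: {"type":"object","properties":{"series":{"type":"array","items":{"type":"array","items":{"type":"array","items":{"type":"number"}}}}},"required":["series"]}

```bash
mkdir -p pics; cat > h.py <<'E'
import numpy as np, cv2
from cell import readout, grab_frame, camera_model, manip
from scipy.spatial.transform import Rotation as R
def pts(name, depth):
    m=camera_model(name);K=np.array(m["camera_matrix"]);T=np.array(m["extrinsics"])
    v,u=np.mgrid[:depth.shape[0],:depth.shape[1]]
    x=(u-K[0,2])/K[0,0]*depth;y=(v-K[1,2])/K[1,1]*depth
    P=np.stack([x,-y,-depth],-1)
    return P@T[:3,:3].T+T[:3,3]
E
python3 - <<'E'
from h import *
for n in("top","side"):
    p,d=grab_frame(n);cv2.imwrite(f"pics/{n}0.png",p[:,:,::-1]);np.savez(f"{n}0.npz",p=p,d=d)
    m=camera_model(n);print(m)
o=readout.get_obs();print(o)
E
```

```text
{'camera_matrix': array([[489.97652478,   0.        , 269.3803692 ],
       [  0.        , 489.97652478, 211.59808064],
       [  0.        ,   0.        ,   1.        ]]), 'extrinsics': array([[-0.00999117,  0.99781501, -0.06530984,  0.48909335],
       [-0.99994817, -0.00984199,  0.00260549,  0.01563544],
       [ 0.00195701,  0.06533248,  0.99786163,  1.35260947],
       [ 0.        ,  0.        ,  0.        ,  1.        ]])}
{'camera_matrix': array([[489.90963659,   0.        , 284.69297602],
       [  0.        , 489.90963659, 207.06170795],
       [  0.        ,   0.        ,   1.        ]]), 'extrinsics': array([[-0.95236065,  0.2218669 , -0.20924693,  0.33359817],
       [-0.30492954, -0.7044628 ,  0.64089791,  0.83202741],
       [-0.00521265,  0.67417152,  0.73855642,  1.00268491],
       [ 0.        ,  0.        ,  0.        ,  1.        ]])}
{'t': 0.1, 'joint_positions': array([ 1.57722229,  0.50179275, -0.42676928,  1.55134358,  0.22079132,
        1.13827335, -0.21029749]), 'dq': array([-0.00011151, -0.00060376,  0.00011996, -0.00189063,  0.00033946,
        0.00048785, -0.00018017]), 'joint_efforts': array([-1.03029324e-02, -5.67871249e+01, -5.83815873e+00, -2.79914635e+01,
       -6.91001164e-02,  2.42250395e-02,  7.14504108e-05]), 'position': array([ 0.16488599, -0.62820977,  0.29125511]), 'eef_rot': array([-3.11398552e+00, -4.02027589e-01,  2.51288717e-04]), 'force': array([ 0.69387431, -0.66391995, -0.21167912]), 'wrist_torque': array([-0.00872794,  0.01579343, -0.01568193]), 'gripper_force': 0.0, 'finger_gap': 0.9995601568581913}
```

View pics/top0.png

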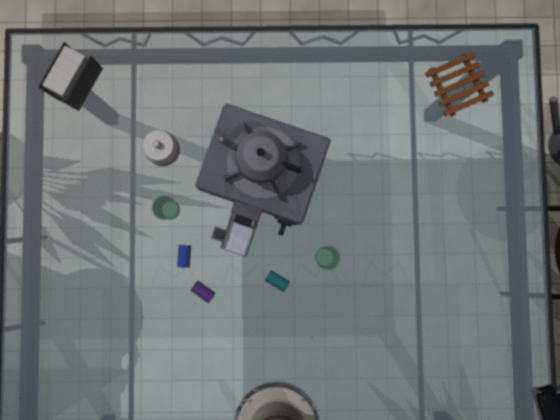

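View pics/side0.png

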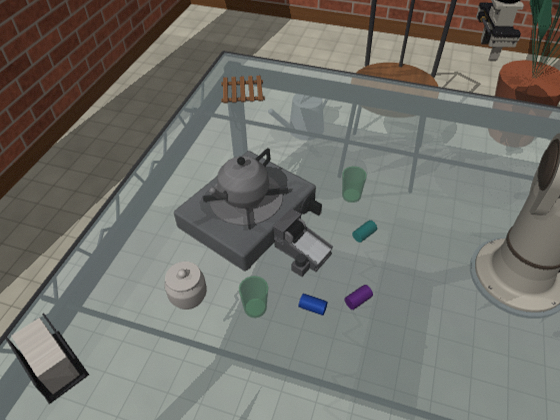

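The top view shows the burner centred near (262,163), with its ramp at (239,235) pointing towards the robot. Two things could be taken for the ejector: the dark block beside the ramp at (220,234), and the dark gas knob at (285,228). The block is on the ramp's +y side (image left), so it is the ejector. The three loose cylinders, blue (184,256), purple (203,291) and turquoise (277,281), are decoys. The real battery is under the hood, near (243,220).

```bash
python3 - <<'E'
from h import *
for n in("top","side"):
    f=np.load(n+"0.npz");P=pts(n,f["d"]);p=f["p"]
    z=P[...,2];ok=(f["d"]>0)&(abs(z-.08)<.006)&(P[...,0]>.4)&(P[...,0]<.95)&(abs(P[...,1]-.03)<.25)
    c,l,s,b=cv2.connectedComponentsWithStats(ok.astype(np.uint8))
    k=1+np.argmax(s[1:,4]);Q=P[l==k][:,:2].astype(np.float32)
    r=cv2.minAreaRect(Q*1000);print(n,r,s[k])
    bx=cv2.boxPoints(r);print(bx.round())
    y0,x0,h,w=(190,195,75,110) if n=="top" else (205,250,80,110)
    cr=cv2.resize(p[y0:y0+h,x0:x0+w,::-1],None,fx=5,fy=5,interpolation=cv2.INTER_CUBIC)
    cv2.imwrite(f"pics/{n}crop.png",cv2.convertScaleAbs(cr,alpha=1.6))
    # height of button area
    u,v=(220,234) if n=="top" else (300,264)
    print(np.round(P[v-8:v+9:2,u-8:u+9:2,2]*1000))
    print(P[v,u])
a=cv2.imread("pics/topcrop.png");b=cv2.imread("pics/sidecrop.png")
cv2.imwrite("pics/crops.png",np.vstack([a[:300],b[:300]])[:, :550][:600])
E
```

```text
top ((680.958251953125, 36.11102294921875), (299.7232971191406, 284.4815368652344), 70.47781372070312) [ 195  103  136  123 7350]
[[ 497.  -58.]
 [ 765. -153.]
 [ 865.  130.]
 [ 597.  225.]]
[[ 7. -3.  1.  0. -3. -1. -2.  3. 48.]
 [-1. 28. 31. 28. 34.  5.  2. 40. 33.]
 [ 2. 26. 51. 50. 52. 34. 32. 45. 33.]
 [-4. 52. 47. 52. 48. 53. 35. 42. 30.]
 [31. 55. 53. 51. 52. 47. 30. 34. 35.]
 [30. 52. 53. 51. 58. 40. 46. 30. 28.]
 [31. 30. 32. 54. 30. 30. 42. 28. 27.]
 [-2. -0. -3. 27. 29. 29. 28. 26. 27.]
 [-1.  1.  5.  1.  3. 38. 20. 28. 28.]]
[0.51598687 0.14378653 0.05181193]
side ((680.8309936523438, 38.06365966796875), (300.5715026855469, 286.1439514160156), 70.72627258300781) [ 174  162  141   96 5440]
[[ 496.  -57.]
 [ 766. -151.]
 [ 865.  133.]
 [ 595.  227.]]
[[ 1.000e+01  1.600e+01  5.200e+01  5.000e+01  5.100e+01  4.800e+01
   4.900e+01  2.400e+01  3.100e+01]
 [ 2.000e+00  0.000e+00  5.200e+01  5.100e+01  4.900e+01  5.000e+01
   4.900e+01  3.400e+01  3.500e+01]
 [-1.000e+00  0.000e+00  4.900e+01  4.700e+01  4.900e+01  4.700e+01
   4.800e+01  2.900e+01  3.500e+01]
 [ 0.000e+00  3.100e+01  4.400e+01  4.900e+01  4.700e+01  4.900e+01
   4.600e+01  2.900e+01  3.300e+01]
 [ 2.800e+01  3.000e+01  3.700e+01  4.100e+01  4.300e+01  4.000e+01
   3.600e+01  2.700e+01  2.800e+01]
 [ 2.200e+01  2.800e+01  3.100e+01  3.000e+01  3.300e+01  3.100e+01
   3.100e+01  3.000e+01  2.000e+01]
 [ 1.700e+01  1.700e+01  2.400e+01  2.800e+01  2.700e+01  2.900e+01
   2.800e+01  1.900e+01  8.000e+00]
 [ 7.000e+00  1.100e+01  1.800e+01  2.500e+01  2.900e+01  2.900e+01
   2.000e+01  1.100e+01  0.000e+00]
 [-2.000e+00  1.003e+03  1.300e+01  1.600e+01  2.200e+01  2.000e+01
   1.200e+01  3.000e+00 -0.000e+00]]
[0.51405711 0.16451397 0.04339205]
```

View pics/crops.png

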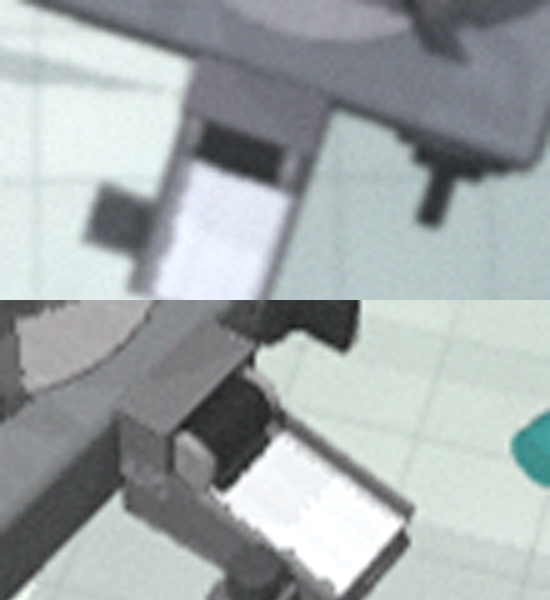

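The crops show the white ramp, the black battery under the hood, and the dark ejector on its housing beside the +y wall. That confirms the choice. Next I refine the pose and work out the first shift.

```bash
cat >> h.py <<'E'
th=np.radians(-19.4);ex=np.array([np.cos(th),np.sin(th)]);ey=np.array([-ex[1],ex[0]]);C=np.array([.7021,.0296])
def loc(xy): d=np.asarray(xy)-C; return np.stack([d@ex,d@ey],-1)
def wor(x,y): return C+x*ex+y*ey
def go(tgt,tiltfix=True):
    o=readout.get_obs();A=R.from_rotvec(o["eef_rot"]);p=o["position"]
    D=R.from_matrix(np.c_[np.r_[ex,0],np.r_[-ey,0],[0,0,-1]])
    print("shift",(A.inv().apply(np.asarray(tgt)-p)/.5).round(4),"turn",((A.inv()*D).as_rotvec()/np.pi).round(4),
      "tcp local",(loc(p[:2])*1000).round(1),p[2].round(4),"q",o["joint_positions"].round(2),"t",o["t"],"F",o["force"].round(1))
E
python3 - <<'E'
from h import *
for n in("top","side"):
    f=np.load(n+"0.npz");P=pts(n,f["d"]);L=loc(P[...,:2])*1000;z=P[...,2]*1000
    m=(abs(L[...,0]+215)<25)&(abs(L[...,1]-55)<18)&(z>43)&(z<58)
    q=L[m];print(n,"button",q.mean(0),q.min(0),q.max(0),np.median(z[m]),m.sum())
    pc=f["p"].astype(int);w=(pc.min(-1)>175)&(L[...,0]<-150)&(L[...,0]>-270)&(abs(L[...,1])<45)&(z>12)
    q=L[w];print("ramp",np.percentile(q,[1,50,99],axis=0).round(1),w.sum())
go([.45,-.3,.30]);print(wor(-.215,.0265))
E
```

```text
top button [-213.79357171   52.39582446] [-226.10998961   40.06803578] [-201.81761368   64.8880339 ] 51.20651549018462 73Traceback (most recent call last):
  File "<stdin>", line 7, in <module>
    return _quantile_unchecked(
        a, q, axis, out, overwrite_input, method, keepdims, weights)
    return _ureduce(a,
                    func=_quantile_ureduce_func,
    ...<5 lines>...
                    overwrite_input=overwrite_input,
                    method=method)
    r = func(a, **kwargs)
    result = _quantile(arr,
                       quantiles=q,
    ...<2 lines>...
                       out=out,
                       weights=wgt)
    slices_having_nans = np.isnan(arr[-1, ...])
                                  ~~~^^^^^^^^^
IndexError: index -1 is out of bounds for axis 0 with size 0
```

The button's measured position matches the model to 1 mm: (-213.8, 52.4) against (-215, 53). That's good enough to move.

```bash
python3 - <<'E'
from h import *
go([.45,-.3,.30]);print(wor(-.215,.0265))
E
```

```text
shift [ 0.7182 -0.4901 -0.0166] turn [-6.000e-04  1.000e-04  1.895e-01] tcp local [-288.2 -798.9] 0.2913 q [ 1.58  0.5  -0.43  1.55  0.22  1.14 -0.21] t 0.1 F [ 0.7 -0.7 -0.2]
[0.5081094  0.12601004]
```

Call:
{"api": "carry_out", "payload": {"series": [[[0.26,0.718,-0.49,-0.016,0,0,0],[0.26,0.718,-0.49,-0.016,0,0,0.04],[0.26,0.718,-0.49,-0.016,0,0,0.08],[0.26,0.718,-0.49,-0.016,0,0,0.12],[0.26,0.718,-0.49,-0.016,0,0,0.16],[0.26,0.718,-0.49,-0.016,0,0,0.19],[0.26,0.718,-0.49,-0.016,0,0,0.19],[0.26,0.718,-0.49,-0.016,0,0,0.19]]]}}

```text
t: 0.77
position: [0.3837, -0.376, 0.2982]
eef_rot: [3.096, -0.532, -0.001]
force: [1.0, -0.6, 0.3]
finger_gap: 0.471
gripper_force: 0.0
```

```bash
python3 - <<'E'
from h import *
go([.508,.126,.27])
E
```

```text
shift [-0.1011 -1.0294  0.0563] turn [ 0.      0.0001 -0.0007] tcp local [-165.6 -488.3] 0.2982 q [ 1.11  0.29 -0.46  1.83  0.15  1.05 -1.32] t 0.7667 F [ 1.  -0.6  0.3]
```

Call:
{"api": "carry_out", "payload": {"series": [[[0.26,0,-1.0,0.03,0,0,0],[0.26,0,-1.0,0.03,0,0,0],[0.26,0,-1.0,0.03,0,0,0],[0.26,-0.1,-1.0,0.03,0,0,0],[0.26,-0.1,-1.0,0.03,0,0,0],[0.26,-0.1,-1.0,0.03,0,0,0],[0.26,-0.1,-1.0,0.03,0,0,0],[0.26,-0.1,-1.0,0.03,0,0,0]]]}}

```text
t: 1.43
position: [0.4672, -0.0544, 0.2883]
eef_rot: [3.096, -0.532, -0.0]
force: [0.8, 1.0, -0.7]
finger_gap: 0.369
gripper_force: 0.0
```

```bash
python3 - <<'E'
from h import *
go([.508,.126,.20])
E
```

```text
shift [-0.0436 -0.3674  0.1765] turn [ 0.0001 -0.     -0.0006] tcp local [-193.6 -157.3] 0.2883 q [ 0.66  0.21 -0.68  1.98  0.15  1.   -1.99] t 1.4333 F [ 0.8  1.  -0.7]
```

Call:
{"api": "carry_out", "payload": {"series": [[[0.26,-0.04,-0.367,0.03,0,0,0],[0.26,-0.04,-0.367,0.03,0,0,0],[0.26,-0.04,-0.367,0.03,0,0,0],[0.26,-0.04,-0.367,0.1,0,0,0],[0.26,-0.044,-0.367,0.17,0,0,0],[0.26,-0.044,-0.367,0.22,0,0,0],[0.26,-0.044,-0.367,0.22,0,0,0],[0.26,-0.044,-0.367,0.22,0,0,0]]]}}

```text
t: 2.1
position: [0.506, 0.1242, 0.1765]
eef_rot: [3.095, -0.528, -0.009]
force: [-0.2, 0.4, 0.1]
finger_gap: 0.373
gripper_force: 0.0
```

```bash
python3 - <<'E'
from h import *
go([.508,.126,.14])
for n in("top","side"):
    p,d=grab_frame(n);np.savez(f"{n}1.npz",p=p,d=d)
    y0,x0,h,w=(180,170,75,130) if n=="top" else (180,240,100,130)
    cv2.imwrite(f"pics/{n}1.png",cv2.convertScaleAbs(cv2.resize(p[y0:y0+h,x0:x0+w,::-1],None,fx=5,fy=5,interpolation=cv2.INTER_CUBIC),alpha=1.6))
E
```

```text
shift [ 0.003  -0.0049  0.073 ] turn [0.0008 0.0017 0.0002] tcp local [-216.4   24.1] 0.1765 q [ 0.23  0.48 -0.65  1.96  0.38  0.83 -2.53] t 2.1 F [-0.2  0.4  0.1]
```

View pics/side1.png

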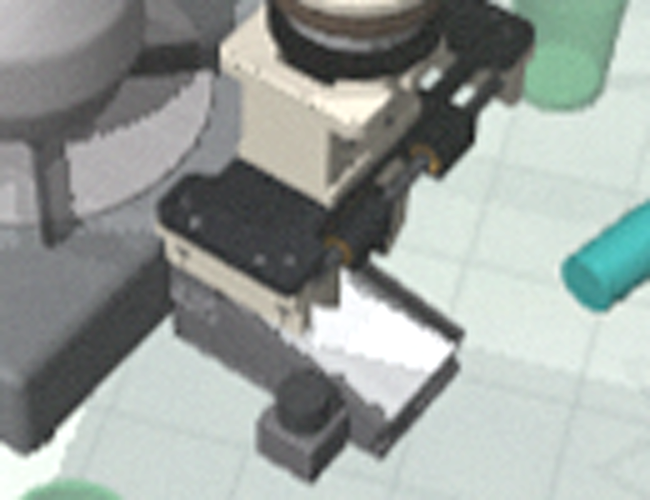

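The side crop shows the gripper above the ramp and the button (300,395) below its near finger, all still untouched. Joint 7 is at -2.53, almost at its limit, so I take the equivalent half turn the other way.

Call:
{"api": "carry_out", "payload": {"series": [[[0.26,0,0,0,0,0,-0.04],[0.26,0,0,0,0,0,-0.08],[0.26,0,0,0,0,0,-0.12],[0.26,0,0,0,0,0,-0.16],[0.26,0,0,0,0,0,-0.2],[0.26,0,0,0,0,0,-0.24],[0.26,0,0,0,0,0,-0.28],[0.26,0,0,0,0,0,-0.32]]]}}

```text
t: 2.87
position: [0.51, 0.1224, 0.1813]
eef_rot: [2.968, 1.021, 0.007]
force: [-0.3, -0.0, 0.4]
finger_gap: 0.37
gripper_force: 0.0
```

```bash
python3 - <<'E'
from h import *
go([.508,.126,.14])
E
```

```text
shift [ 0.001  -0.0085  0.0827] turn [ 0.0007 -0.0017  0.3188] tcp local [-212.    23.7] 0.1813 q [ 0.41  0.55 -0.88  1.95  0.55  0.89 -1.66] t 2.8667 F [-0.3 -0.   0.4]
```

j7 is moving away from the limit as expected, so I continue turning.

Call:
{"api": "carry_out", "payload": {"series": [[[0.26,0,0,0,0,0,-0.04],[0.26,0,0,0,0,0,-0.08],[0.26,0,0,0,0,0,-0.12],[0.26,0,0,0,0,0,-0.16],[0.26,0,0,0,0,0,-0.2],[0.26,0,0,0,0,0,-0.24],[0.26,0,0,0,0,0,-0.28],[0.26,0,0,0,0,0,-0.32]]]}}

```text
t: 3.53
position: [0.51, 0.122, 0.1811]
eef_rot: [2.114, 2.317, 0.003]
force: [-0.6, 0.5, -1.5]
finger_gap: 0.371
gripper_force: 0.0
```

Call:
{"api": "carry_out", "payload": {"series": [[[0.26,0,0,0,0,0,-0.04],[0.26,0,0,0,0,0,-0.08],[0.26,0,0,0,0,0,-0.12],[0.26,0,0,0,0,0,-0.16],[0.26,0,0,0,0,0,-0.2],[0.26,0,0,0,0,0,-0.24],[0.26,0,0,0,0,0,-0.28],[0.26,0,0,0,0,0,-0.32]]]}}

```text
t: 4.2
position: [0.51, 0.1217, 0.1808]
eef_rot: [0.745, 3.047, -0.002]
force: [-0.4, 0.7, -0.4]
finger_gap: 0.37
gripper_force: 0.0
```

```bash
sed -i 's/np.c_\[np.r_\[ex,0\],np.r_\[-ey,0\]/np.c_[np.r_[-ex,0],np.r_[ey,0]/' h.py; python3 - <<'E'
from h import *
go([.508,.126,.14])
E
```

```text
shift [0.0079 0.0057 0.0816] turn [-0.0002  0.0016 -0.0449] tcp local [-211.8   23.1] 0.1808 q [ 0.64  0.82 -1.29  1.95  0.9   1.12  0.06] t 4.2 F [-0.4  0.7 -0.4]
```

Call:
{"api": "carry_out", "payload": {"series": [[[0.26,0,0,0,0,0,-0.035],[0.26,0.008,0.006,0.03,0,0.0016,-0.045],[0.26,0.008,0.006,0.08,0,0.0016,-0.045],[0.26,0.008,0.006,0.1,0,0.0016,-0.045],[0.26,0.008,0.006,0.1,0,0.0016,-0.045],[0.26,0.008,0.006,0.1,0,0.0016,-0.045]]]}}

```text
t: 4.7
position: [0.5062, 0.1278, 0.1289]
eef_rot: [-0.534, -3.091, -0.0]
force: [0.4, 1.3, 0.3]
finger_gap: 0.369
gripper_force: 0.0
```

```bash
python3 - <<'E'
from h import *
go([.508,.126,.128])
for n in("top","side"):
    p,d=grab_frame(n);np.savez(f"{n}2.npz",p=p,d=d)
    y0,x0,h,w=(180,170,75,130) if n=="top" else (190,250,100,120)
    cv2.imwrite(f"pics/{n}2.png",cv2.convertScaleAbs(cv2.resize(p[y0:y0+h,x0:x0+w,::-1],None,fx=6,fy=6,interpolation=cv2.INTER_CUBIC),alpha=1.6))
    P=pts(n,d);L=loc(P[...,:2])*1000;z=P[...,2]*1000
    m=(z>64)&(z<100)&(abs(L[...,0]+215)<25)&(abs(L[...,1]-25)<55)&(d>0)
    if m.any():
      for a,b in((-30,25),(25,80)):
        q=m&(L[...,1]>a)&(L[...,1]<b)
        if q.any():print(n,q.sum(),np.percentile(L[q],[3,50,97],axis=0).round(1).tolist(),z[q].min())
E
```

```text
shift [-0.0046 -0.0022  0.0017] turn [-0.0002 -0.0014 -0.0011] tcp local [-217.4   27.6] 0.1289 q [ 0.6   0.9  -1.23  1.97  0.99  1.07  0.13] t 4.7 F [0.4 1.3 0.3]
side 25 [[-230.1, -4.8], [-228.8, 3.5], [-223.8, 10.8]] 64.1370569085774
side 29 [[-230.2, 49.0], [-228.5, 57.3], [-226.3, 64.0]] 69.38969798420314
```

View pics/side2.png

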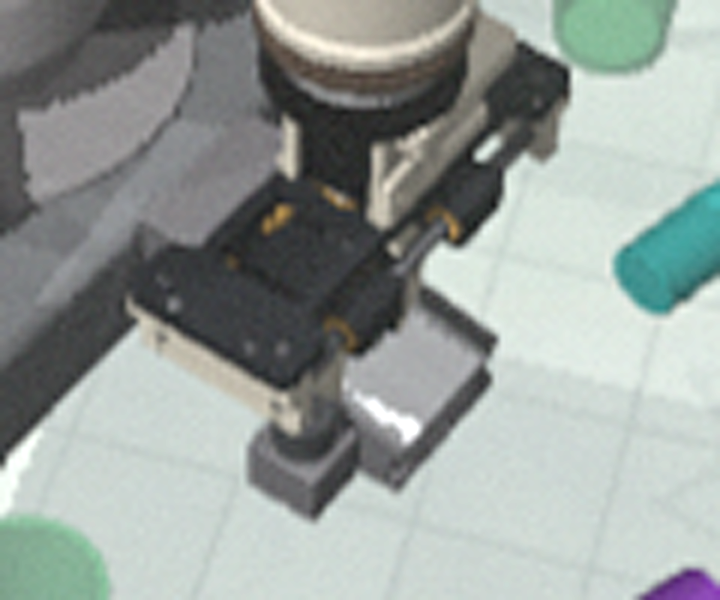

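The side crop shows the near finger directly over the button (305,435), the other finger over the ramp (410,290), and the battery still under the hood. Next I correct the alignment and lower to just above the button.

Call:
{"api": "carry_out", "payload": {"series": [[[0.26,-0.0046,-0.0022,0.002,0,-0.0014,-0.001],[0.26,-0.0046,-0.0022,0.016,0,-0.0014,-0.001],[0.26,-0.0046,-0.0022,0.018,0,-0.0014,-0.001],[0.26,-0.0046,-0.0022,0.018,0,-0.0014,-0.001]]]}}

```text
t: 5.13
position: [0.5074, 0.1265, 0.119]
eef_rot: [-0.527, -3.096, 0.0]
force: [-0.6, -0.2, -0.4]
finger_gap: 0.369
gripper_force: 0.0
```

```bash
python3 - <<'E'
from h import *
go([.5081,.126,.103])
E
```

```text
shift [-0.0018 -0.0005  0.032 ] turn [-0.0001 -0.0003  0.0004] tcp local [-215.9   26.7] 0.119 q [ 0.59  0.91 -1.22  1.98  1.01  1.06  0.12] t 5.1333 F [-0.6 -0.2 -0.4]
```

Call:
{"api": "carry_out", "payload": {"series": [[[0.26,-0.0015,0,0.012,0,0,0],[0.26,-0.0015,0,0.024,0,0,0],[0.26,-0.0015,0,0.033,0,0,0],[0.26,-0.0015,0,0.033,0,0,0],[0.26,-0.0015,0,0.033,0,0,0],[0.26,-0.0015,0,0.033,0,0,0],[0.26,-0.0015,0,0.033,0,0,0],[0.26,-0.0015,0,0.033,0,0,0]]]}}

```text
t: 5.8
position: [0.5087, 0.127, 0.1035]
eef_rot: [0.527, 3.097, 0.001]
force: [-1.4, -1.1, 9.1]
finger_gap: 0.371
gripper_force: 4.9
```

```bash
python3 - <<'E'
from h import *
go([.5081,.126,.103])
for n in("top","side"):
    p,d=grab_frame(n);np.savez(f"{n}3.npz",p=p,d=d)
    y0,x0,h,w=(180,170,75,130) if n=="top" else (190,250,100,120)
    cv2.imwrite(f"pics/{n}3.png",cv2.convertScaleAbs(cv2.resize(p[y0:y0+h,x0:x0+w,::-1],None,fx=6,fy=6,interpolation=cv2.INTER_CUBIC),alpha=2))
E
```

```text
shift [ 0.0005 -0.0022  0.001 ] turn [0.0003 0.0001 0.0005] tcp local [-214.8   27.6] 0.1035 q [ 0.57  0.93 -1.19  1.98  1.04  1.04  0.11] t 5.8 F [-1.4 -1.1  9.1]
```

View pics/side3.png

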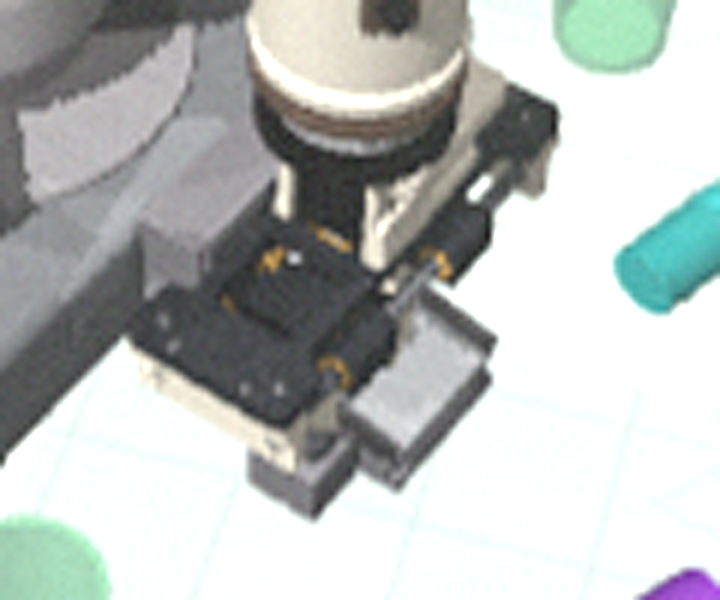

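The side crop shows the button pressed down into its housing (315,450) and the lower ramp (425,370) empty, with no battery beyond the finger. The 9 N force means the button is on its hard stop. The gripper hides the battery, so I check the top view.

View pics/top3.png

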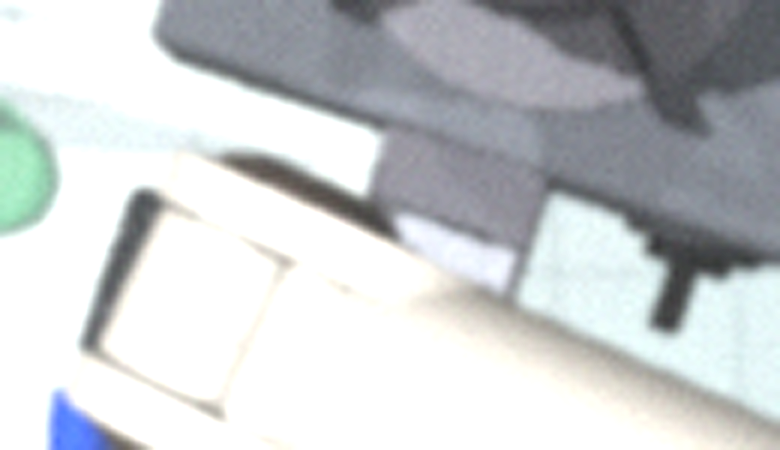

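```bash
python3 - <<'E'
from h import *
for k in(0,3):
  for n in("top","side"):
    f=np.load(f"{n}{k}.npz");P=pts(n,f["d"]);L=loc(P[...,:2])*1000;z=P[...,2]*1000
    m=(f["d"]>0)&(L[...,0]<-150)&(L[...,0]>-215)&(abs(L[...,1])<40)&(z<100)&(z>10)
    print(k,n,m.sum())
    s=np.c_[L[m],z[m],f["p"][m].mean(-1)].round();s=s[np.argsort(s[:,0])];print(s[::max(1,len(s)//25)].astype(int).tolist())
E
```

```text
0 top 700
[[-215, -32, 29, 108], [-212, 33, 41, 65], [-210, 38, 30, 52], [-207, -21, 30, 152], [-204, -31, 29, 111], [-202, 15, 31, 153], [-199, -21, 31, 144], [-196, -12, 35, 146], [-194, -28, 32, 138], [-191, 16, 31, 150], [-189, -15, 36, 147], [-186, 26, 36, 102], [-183, 7, 32, 149], [-180, 30, 41, 86], [-178, -8, 36, 149], [-175, 1, 36, 142], [-172, 8, 34, 96], [-170, -15, 61, 72], [-168, -15, 69, 38], [-165, 8, 72, 35], [-163, -5, 73, 35], [-160, 10, 73, 36], [-158, 19, 76, 33], [-155, 17, 80, 36], [-152, 10, 76, 41]]
0 side 911
[[-215, -32, 33, 80], [-211, -7, 31, 162], [-208, -33, 31, 93], [-204, -4, 28, 158], [-200, 4, 29, 152], [-197, 38, 34, 57], [-194, -13, 32, 152], [-190, 36, 23, 61], [-187, 38, 39, 64], [-185, -3, 31, 153], [-182, 5, 33, 153], [-179, 39, 41, 64], [-176, 4, 36, 154], [-173, -33, 41, 59], [-172, -16, 61, 34], [-171, -14, 42, 38], [-169, 17, 63, 25], [-169, 21, 43, 52], [-167, 3, 67, 31], [-166, 13, 77, 30], [-163, 30, 45, 76], [-161, 11, 75, 39], [-159, 20, 75, 39], [-156, 37, 51, 65], [-153, -17, 74, 33], [-151, 30, 47, 62]]
3 top 160
[[-171, -37, 40, 82
[... 221 characters left out ...]
60, 6, 37, 122], [-159, -30, 38, 119], [-158, -33, 54, 93], [-158, 10, 40, 126], [-157, 4, 46, 124], [-156, -37, 26, 85], [-156, -24, 44, 121], [-155, 25, 40, 78], [-154, 14, 43, 122], [-154, -12, 41, 111], [-153, -9, 47, 101], [-152, -37, 51, 75], [-152, 6, 39, 103], [-151, -1, 67, 74], [-151, -28, 39, 95], [-150, 34, 51, 58]]
3 side 18
[[-215, -32, 33, 46], [-215, -28, 29, 87], [-215, -36, 37, 53], [-215, 25, 27, 63], [-214, 28, 29, 69], [-214, -34, 26, 64], [-212, -32, 27, 73], [-212, -32, 31, 65], [-195, 3, 65, 32], [-193, 4, 65, 33], [-191, 6, 68, 26], [-189, 7, 69, 33], [-186, 8, 70, 29], [-179, 2, 63, 30], [-177, 3, 63, 32], [-160, -13, 39, 83], [-151, 26, 86, 56], [-150, 37, 84, 46]]
```

The top view shows bare ramp in front of the hood (455,250). The side depth shows dark surface at x -186 to -195, 65–70 mm high, which is the top of the battery stopped against the finger at about -188. I hold briefly and confirm.

Call:
{"api": "carry_out", "payload": {"series": [[[0.26,0,0,0,0,0,0],[0.26,0,0,0,0,0,0],[0.26,0,0,0,0,0,0],[0.26,0,0,0,0,0,0],[0.26,0,0,0,0,0,0],[0.26,0,0,0,0,0,0]]]}}

```text
t: 6.4
position: [0.5086, 0.127, 0.1035]
eef_rot: [0.526, 3.097, 0.001]
force: [-1.3, -1.4, 9.5]
finger_gap: 0.365
gripper_force: 4.9
```

```bash
python3 - <<'E'
from h import *
go([.5081,.126,.103])
p,d=grab_frame("side");P=pts("side",d);L=loc(P[...,:2])*1000;z=P[...,2]*1000
m=(d>0)&(L[...,0]<-160)&(L[...,0]>-212)&(abs(L[...,1])<32)&(z<80)&(z>45);print(np.c_[L[m],z[m]].round().astype(int).tolist())
m=(d>0)&(L[...,0]<-225)&(L[...,0]>-250)&(abs(L[...,1])<30);print("lower ramp max z",np.percentile(z[m],[50,95]))
print(manip.job_done())
E
```

```text
shift [ 0.0004 -0.0023  0.0009] turn [0.0003 0.0001 0.0006] tcp local [-214.8   27.6] 0.1035 q [ 0.57  0.93 -1.19  1.98  1.04  1.04  0.11] t 6.4 F [-1.3 -1.4  9.5]
[[-178, 5, 66], [-180, 4, 66], [-184, 5, 66], [-190, 8, 70], [-191, 7, 70], [-193, 5, 65], [-196, 4, 66]]
lower ramp max z [202.8641512  477.97978902]
the job is handed in; nothing more can be done
None
```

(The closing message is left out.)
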